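# Lock the radio hold-down clamp with the extension bar

## Robot

A 7-joint arm with a two-finger parallel gripper is mounted at the origin on the work surface. World frame = base frame: x ahead of the robot, y to its left, z up, the work surface at z = 0. Lengths are in m, angles in rad, forces in N, time in s.
With the tool pointing down it reaches from about 0.4 to 0.875 m from the base axis. Payload 19.3 kg.
Tool frame: the origin (TCP) lies midway between the tips of the shut fingers; the grasp point (between the pads) lies 19 mm behind it; z points along the fingers, y is the line along which they close (so a half turn about z gives the same grasp; the last joint's range is limited). The gripper opens to 85 mm and grips with 20 to 120 N. Pads are 22 mm wide; open, the fingers measure 114 mm over their backs; the gripper's body (76 mm by 85 mm) begins 54 mm behind the grasp point. The pads swing forward as they close: fully open they stand 13 mm farther back than shut.
Start: joints at [-1.218, 0.521, -0.036, 1.599, 0.021, 1.021, -0.113], TCP at [0.256, 0.57, 0.231] pointing down, gripper open.
Joint ranges: [-2.91, 2.91], [-0.3, 2.13], [-1.5, 1.42], [0.17, 2.43], [-1.26, 4.41], [0.16, 1.93], [-2.52, 2.52]. Speed limits (rad/s): [1.89, 1.89, 2.39, 2.39, 3.01, 3.01, 3.01].

## Interface

Orientations are given as [roll, pitch, yaw] about the fixed x, y, z axes, in that order (R = Rz(yaw) Ry(pitch) Rx(roll)).
In Python, from workcell import bot, imaging, readout gives the robot as it stands (bot), with the cameras (imaging) and the readings (readout).
- The arm moves only by the tool step_hand, called after ">>>" in YAML: its name, and indented under it one key for each argument. Schema: {"type":"object","properties":{"segments":{"type":"array","items":{"type":"object","properties":{"aperture":{"type":"number"},"pos":{"type":"array","items":{"type":"number"},"minItems":3,"maxItems":3},"r":{"type":"array","items":{"type":"number"},"minItems":3,"maxItems":3}},"additionalProperties":false,"required":["aperture"]},"minItems":1,"maxItems":5},"grip_n":{"type":"number"},"only":{"type":"string"},"quiet":{"type":"boolean"},"lines":{"type":"string"}},"required":["segments"],"additionalProperties":false}. segments is a list of rows, 1 to 5 of them, each an object with the fields aperture (the finger opening in m), pos (a list: dx, dy, dz in shares of 0.8 m (1.0 is 0.8 m)), r (a list: a rotation vector rx, ry, rz in fractions of the full range, 1 being pi rad); a field left out counts as zero (the opening has to be given); each row is the pose to reach, as a shift and turn from the pose commanded when the call began, along the tool's axes at that moment; what a row does not reach only later rows make up. A row lasts 1/8 s, in which the tool goes at most 0.0625 m and 0.188 rad, less where a joint would pass 70% of its speed; a pose out of reach is approached as far as the arm can. The fingers move at their own pace and stop on an object; grip_n is the grip in N (left out, the last holds). Time passes only in rows, so rows that do not move let the fingers close. The tool returns the time, the measured TCP pose, the force, the opening and the grip force at its end. only (a regular expression) keeps the lines of the reply that match it, lines (a string "A,B") keeps lines A to B, and quiet returns only ok. Input that does not fit is refused with a message, and nothing moves.
- readout.observe(): the state, without advancing time (a new reading comes with each control period).
- imaging.grab_frame(name): name is "side" or "top" or "wrist"; returns the picture (384x512x3 uint8, blue, green, red); there is no depth.
- imaging.calibration(name): a dict with "vfov" (degrees; the focal length in pixels is half the picture's height over the tangent of half this angle, whatever the lens; pixels are square), "cx", "cy" (the principal point, pixels), "eye" and "attitude" of the camera in the world. Camera axes: x right, y down, z forward; pixel columns grow to the right and rows downward; lengths in m; the calibration is good to about 2 mm. A picture is of the moment at which its call begins: read the wrist's pose just before it. calibration takes no time and is no camera call; for the wrist camera it gives the pose at the moment of the call.
- bot.job_done(): hands the job in; it is judged then, once.
The state is a dict: "clock": time; "qpos": joint angles; "qd": joint speeds; "joint_efforts": joint torques, N m; "position": TCP position; "tool_rot": TCP orientation; "force": force on the tool from outside, world axes, zero at the start; "moment": the same for the moment, N m; "grip_width": finger opening in m; "finger_force": force on a finger pad.
Only numpy, scipy, OpenCV 4.12 (cv2) and the standard library are available. Lean on these libraries where they do the work, as an engineer would, in place of code of your own. Each camera call takes 0.05 s, during which the arm holds its last target. There are 200 camera calls.

## Task

Get the radio ready for driving off: pick up the orange-handled extension bar from its blue mat, drop its open socket over the red lever of the hold-down clamp in front of the radio, and swing the lever round past its dead point until the clamp snaps locked against its stop, with the rubber plunger on the radio. Then lift the bar off and lay it flat back on the blue mat. Work the clamp only through the bar, never with the gripper itself, and leave the other things on the desk where they are.

Things in the scene. Friction and masses are not known exactly. Their poses are not given: they have to be found in the camera images.
- clamp: Fixed radio tray with toggle clamp and radio (black box 180 x 270 mm, top 102 mm up, two pale meters in front). Origin: on the lever's vertical pivot axis, at table height. x points from the pivot along the plunger to the radio, whose front is 166 mm away; z up. Base plate 110 mm wide, 8 mm thick, from x -45 mm to the radio.
- lever (a joint): Clamp lever about its vertical pivot, rad: 0 open, grows counter-clockwise from above; dead point 1.15, locked stop 1.35. Its stub points 2.49 rad counter-clockwise from the clamp's x when open (toward the robot, to its left), 3.84 when locked. A spring resists with up to about 2.5 N m and returns it to 0 if let go before the dead point; past that it drives it to the stop.
- lever_seat (a point): Middle of the top of the red lever stub, 77 mm above the table, 68 mm from the pivot axis; the socket's roof sits here. x points outward along the stub, a level bar 12 mm wide, 14 mm high (63 to 77 mm up), free from 16 mm (red hub, 32 mm across, 78 mm high) to 92 mm from the axis. Crank, link and plunger on the radio side are below 60 mm.
- bar: Loose bar 270 mm long, 24 mm high, about 0.32 kg, lying flat, socket end away from the robot. Origin: in its underside, a good grip place, up to 30 mm from the centre of mass. x points to the socket, z up. x -110 to 30 mm: orange grip 20 mm wide; to 105: steel, 16 wide; to 160: socket, 27 wide, open below and at the end, inside 19 wide, 17 deep under its roof.
- bar_socket (a point): Point in the middle of the socket's roof, inside: 135 mm along x from the bar's origin and 17 mm above its underside. It comes to lie on lever_seat when the bar is in place, the bar's x then pointing in along the stub towards the pivot.
- mat: Fixed flat blue mat 320 x 160 mm, 6 mm thick, long side along x. Origin: middle of its underside. It lies to the robot's left or right, the grey parts tray (220 x 140 x 26 mm) on the other side.
- adapter_a: brass and steel coaxial adapter, 24 mm across, 32 mm tall, loose in the grey parts tray
- adapter_b: black box adapter 50 x 30 x 26 mm with a brass connector, loose in the grey parts tray
- mug: white mug, 80 mm across, 95 mm tall, loose
- handheld: black handheld radio standing upright, 36 x 58 x 120 mm plus a 45 mm aerial, loose

How it is judged:
On the way, in this order (a step that is already met when the one before it is completed fails the run):
1. the bar's socket is over the lever stub, the lever still open (distance between bar_socket and lever_seat below 0.02 m and value of joint lever below 0.4 rad), for 0.1 s.
2. the lever is past its dead point with the bar on it (value of joint lever above 1.17 rad and distance between bar_socket and lever_seat below 0.04 m), for 0.05 s.
At the end, for the whole second after the job is handed in: The lever stands locked at its stop (beyond 1.28 rad) and at rest; the bar lies at rest on the mat, level within 0.1 rad, resting on the mat, its origin within 100 mm lengthwise and 70 mm crosswise of the mat's middle (value of joint lever above 1.28 rad and velocity of joint lever below 0.1 rad/s and x of bar in the frame of mat between -0.1 and 0.1 m and y of bar in the frame of mat between -0.07 and 0.07 m and z of bar in the frame of mat below 0.022 m and angle between bar's own x axis and vertical between 1.47 and 1.67 rad and contact force between bar and mat above 0.8 N and linear speed of bar below 0.03 m/s); the robot touches nothing.
It fails at once if the robot itself, not the bar, presses on the clamp or the radio (over 2 N) (contact force between any of the fingers, the arm and clamp above 2 N).
It fails at once if one of the other loose things is moved by more than 40 mm (distance of any of adapter_a, adapter_b, mug, handheld from where it was at the start of the episode above 0.04 m).
It also fails if it takes over 64 s, if anything falls off the work surface, if the arm or the gripper's body presses on something with over 40 N, if the wrist force passes 120 N, or if a joint passes its speed limit or range.

## Working session

There is one attempt and no reset: what is moved stays moved. The work goes in short steps, Python scripts to look and compute and a tool call to move; the robot and the scene stay as the last step left them, time stands still between calls to the robot, and variables do not carry over. Pictures are saved under pics/ and viewed, at most 10 in all, crops included, and the job is handed in when it is done.

```bash
ls; mkdir -p pics; python3 - <<'E'
from workcell import bot, imaging, readout
import cv2
s=readout.observe();print(s)
for n in("top","side"):
    c=imaging.calibration(n);print(n,c)
    cv2.imwrite(f"pics/{n}0.png",imaging.grab_frame(n))
print(imaging.calibration("wrist"))
E
```

```text
pics
workcell.py
{'clock': 0.0, 'qpos': array([-1.21820207,  0.52201363, -0.03632146,  1.60000265,  0.0211748 ,
        1.02109817, -0.11279591]), 'qd': array([ 9.31580928e-04,  1.85439361e-04,  1.65097229e-03, -1.95833386e-03,
        2.65120201e-03,  5.73993034e-05, -7.84004785e-04]), 'joint_efforts': array([ 1.59777846e-03, -9.27094173e+01,  1.98003821e+00, -3.69936776e+01,
        1.77595048e-02,  7.87111087e-03, -9.80765071e-05]), 'position': array([0.25633583, 0.56964435, 0.23072794]), 'tool_rot': array([-3.14045654e+00,  6.28459392e-05,  2.71877412e+00]), 'force': array([-0.2746592 , -0.19269018, -0.01953699]), 'moment': array([-0.01299434, -0.02943684,  0.00492537]), 'finger_force': 0.0, 'grip_width': 0.08521183493583714}
top {'vfov': 56.94708479692814, 'cx': 258.70335284876376, 'cy': 186.40564060746965, 'eye': array([ 0.37675941, -0.00437107,  0.86981319]), 'attitude': array([-2.95679155,  0.00641118, -1.58957373])}
side {'vfov': 50.49170746465804, 'cx': 250.80046825590938, 'cy': 190.6580871398849, 'eye': array([-0.00965753, -0.67400864,  0.554018  ]), 'attitude': array([-2.09041686,  0.0225465 , -0.6901831 ])}
{'vfov': 61.099577558101025, 'cx': 253.98219787359528, 'cy': 190.50979781068867, 'eye': array([0.19434143, 0.59706918, 0.37350548]), 'attitude': array([2.86773581e+00, 7.25395589e-04, 1.14718583e+00])}
```

View pics/top0.png

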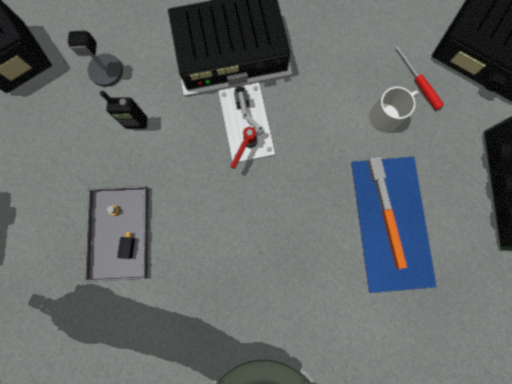

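View pics/side0.png

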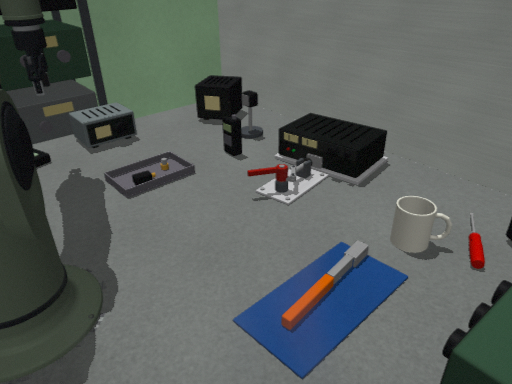

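The top view shows the mat (around 393,224) with the bar lying on it, orange grip near (396,240) and socket near (377,168). The red hub is at (250,134) with the stub tip at (234,166), and the mug is at (396,108). The side view agrees.

```bash
cat > h.py <<'E'
import numpy as np, cv2
from scipy.spatial.transform import Rotation as R
from workcell import bot, imaging, readout
def ray(n,px,z,c=None):
    c=c or imaging.calibration(n); f=192/np.tan(np.radians(c["vfov"])/2)
    px=np.atleast_2d(px).astype(float)
    d=np.c_[(px[:,0]-c["cx"])/f,(px[:,1]-c["cy"])/f,np.ones(len(px))]
    d=R.from_euler("xyz",c["attitude"]).apply(d)
    e=np.array(c["eye"]); return e+d*((z-e[2])/d[:,2])[:,None]
def blobs(im,lo,hi,amin=30):
    h=cv2.cvtColor(im,cv2.COLOR_BGR2HSV); m=cv2.inRange(h,lo,hi)
    k,l,st,ce=cv2.connectedComponentsWithStats(m)
    return [(st[i],ce[i],np.argwhere(l==i)[:,::-1]) for i in range(1,k) if st[i][4]>=amin]
def rect(P): 
    r=cv2.minAreaRect((P[:,:2]*1000).astype(np.float32)); b=cv2.boxPoints(r); return np.round(r[0],1),np.round(r[1],1),r[2],np.round(b)
E
python3 - <<'E'
from h import *
im=cv2.imread("pics/top0.png")
for nm,lo,hi,z in(("mat",(100,150,60),(125,255,255),.006),("orange",(6,180,120),(18,255,255),.03),("red",(0,170,60),(4,255,255),.077),("plate",(0,0,180),(180,40,255),.008)):
    for st,ce,p in blobs(im,lo,hi):
        print(nm,st,ce.round(1),*rect(ray("top",p,z)))
# socket/steel: grey pixels on the mat region
h=cv2.cvtColor(im,cv2.COLOR_BGR2HSV)
m=np.zeros(h.shape[:2],bool); m[155:215,366:398]=1
g=m&(h[...,1]<70)
p=np.argwhere(g)[:,::-1]; print("steel",len(p),*rect(ray("top",p,.03)))
s=p[(p[:,1]<183)];print("sock",ray("top",s,.03).mean(0))
cv2.imwrite("pics/crop.png",cv2.resize(im[70:300,190:450],None,fx=3,fy=2.6,interpolation=cv2.INTER_CUBIC)[:600,:780])
E
```

```text
mat [ 352  157   83  135 6821] [393.5 227.4] [ 443.7 -324.2] [315.1 155.9] 3.7406697273254395 [[ 281. -257.]
 [ 292. -412.]
 [ 606. -392.]
 [ 596. -236.]]
orange [384 210  22  58 478] [394.3 238.5] [ 404.2 -317.2] [134.7  19.2] 9.396468162536621 [[ 336. -319.]
 [ 339. -338.]
 [ 472. -316.]
 [ 469. -297.]]
red [415  75  28  34 344] [428.7  92. ] [ 747.2 -411.7] [90.7 24.3] 30.141870498657227 [[ 702. -424.]
 [ 714. -445.]
 [ 793. -399.]
 [ 780. -378.]]
red [232 128  24  40 172] [243.6 145.9] [616.8  29.6] [ 28.5 103.3] 69.00637817382812 [[563.  35.]
 [660.  -2.]
 [670.  24.]
 [574.  61.]]
plate [245  83  30  75 749] [259.9 119.2] [713.2   1.9] [196.8  54.4] 10.506098747253418 [[611.  11.]
 [621. -43.]
 [815.  -7.]
 [805.  47.]]
plate [182  85  11   9  35] [185.3  90.2] [797.  185.1] [33.3 15.2] 49.867454528808594 [[780. 177.]
 [792. 167.]
 [814. 193.]
 [802. 203.]]
plate [219  88  31  71 989] [232.4 120.4] [708.8  52.5] [186.1  60.2] 10.660304069519043 [[612.  65.]
 [623.   6.]
 [806.  40.]
 [795.  99.]]
plate [382  91  36  28 187] [397.2 108.3] [ 743.4 -378.9] [ 56.4 101.5] 26.068159103393555 [[ 696. -346.]
 [ 740. -437.]
 [ 791. -412.]
 [ 746. -321.]]
plate [240 148  11  13  71] [245.  154.1] [620.4  31.1] [12.6 36.6] 63.5056266784668 [[601.  34.]
 [634.  17.]
 [640.  29.]
 [607.  45.]]
steel 705 [ 538.4 -302.3] [ 76.3 135.3] 88.82110595703125 [[ 470. -339.]
 [ 605. -342.]
 [ 607. -266.]
 [ 472. -263.]]
sock [ 0.57767168 -0.29239244  0.03      ]
```

View pics/crop.png

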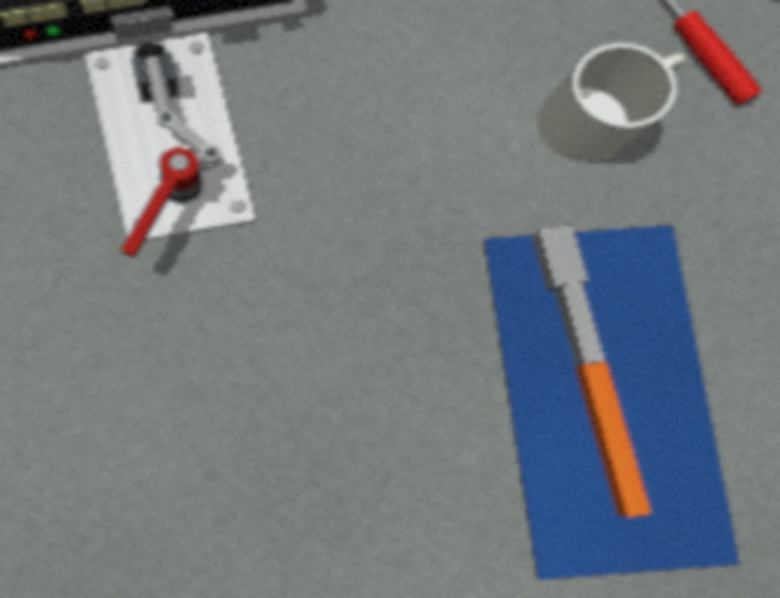

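The crop shows the hub top at about px (249.7,132.3), the stub tip at (233,165) and a clean view of the bar. Next I'll refine the clamp from both views.

```bash
cat >> h.py <<'E'
def go(p,yaw,tilt=0):
    "tool-frame shift and rotation vector from the measured pose to TCP p, tool down, yaw"
    s=readout.observe(); R0=R.from_euler("xyz",s["tool_rot"]); R1=R.from_euler("xyz",[np.pi,tilt,yaw])
    print("pos",s["position"].round(4),"rot",s["tool_rot"].round(3),"d",R0.inv().apply(np.array(p)-s["position"]).round(4),"rv",(R0.inv()*R1).as_rotvec().round(4))
E
python3 - <<'E'
from h import *
for n in("top","side"):
    im=cv2.imread(f"pics/{n}0.png")
    for st,ce,p in blobs(im,(0,170,40),(5,255,255)):
        if n=="top" and ce[0]>300 or n=="side" and ce[0]>400: continue
        P=ray(n,p,.077); 
        # stub pixels: the ones far from hub
        hub=np.array([.657,.01]); d=np.linalg.norm(P[:,:2]-hub,axis=1)
        q=P[(d>.03)][:,:2]; c=q.mean(0); u=np.linalg.svd(q-c)[2][0]
        u*=np.sign(-u[0]); print(n,st,"stub yaw",np.arctan2(u[1],u[0]),"c",c,"tip max along", ((q-c)@u).max(), "tip",c+u*((q-c)@u).max(), "P range",P[:,:2].min(0),P[:,:2].max(0))
print(ray("top",[249.7,132.3],.078),ray("top",[233,165.4],.077))
# plate edges in top view, HoughLines-free: fit left/right extreme columns of the white mask by row
im=cv2.imread("pics/top0.png");h=cv2.cvtColor(im,cv2.COLOR_BGR2HSV)
m=cv2.inRange(h,(0,0,170),(180,40,255));m[:, :210]=0;m[:,280:]=0
L=[];Rr=[]
for y in range(95,150):
    x=np.flatnonzero(m[y]); L.append((x[0],y)); Rr.append((x[-1],y))
for E in(L,Rr):
    P=ray("top",E,.008)[:,:2]; vx,vy,x0,y0=cv2.fitLine((P*1000).astype(np.float32),cv2.DIST_HUBER,0,.01,.01).ravel(); print("edge",np.arctan(vy/vx),x0,y0)
B=[]
for x in range(240,270):
    y=np.flatnonzero(m[:,x]); B.append((x,y[-1]))
P=ray("top",B,.008)[:,:2]; vx,vy,x0,y0=cv2.fitLine((P*1000).astype(np.float32),cv2.DIST_HUBER,0,.01,.01).ravel(); print("front",np.arctan2(vy,vx),x0,y0)
E
```

```text
top [232 128  24  40 179] stub yaw 2.672315746244053 c [0.60145977 0.04325583] tip max along 0.032444822138180965 tip [0.57252238 0.05792873] P range [0.57162946 0.00421786] [0.66507539 0.05855231]
side [248 165  39  17 285] stub yaw 2.0554319163487773 c [0.60386731 0.01729296] tip max along 0.0519184973073297 tip [0.57967921 0.06323277] P range [ 0.5604906  -0.03777675] [0.66735671 0.0604895 ]
[[0.65420225 0.01659342 0.078     ]] [[0.57546745 0.05623958 0.077     ]]
edge 0.18390493 704.4808 81.39744
edge 0.18810436 705.9178 -25.964506
front -1.3985833 613.749 4.1767726
```

```bash
python3 -c "
from h import *
go([.5,.15,.25],1.4); go([.442,-.311,.15],.164)"
```

```text
pos [0.2564 0.5697 0.2308] rot [-3.141  0.     2.719] d [-0.3944 -0.2828 -0.0189] rv [-8.0000e-04  7.0000e-04  1.3187e+00]
pos [0.2564 0.5697 0.2308] rot [-3.141  0.     2.719] d [-0.5307 -0.7269  0.0815] rv [-3.0000e-04  1.2000e-03  2.5547e+00]
```

Careful with the scale: shifts go in shares of 0.8 m and turns go in shares of pi rad. That gives: -0.394 m / 0.8 = -0.4925, -0.283 m / 0.8 = -0.3538, 1.32 rad / 3.1416 = 0.4202.

>>> step_hand:
  segments:
    - {"aperture":0.085, "pos":[-0.4925, -0.3538, -0.025], "r":[0, 0, 0.4202]}
    - {"aperture":0.085, "pos":[-0.4925, -0.3538, -0.025], "r":[0, 0, 0.4202]}
    - {"aperture":0.085, "pos":[-0.4925, -0.3538, -0.025], "r":[0, 0, 0.4202]}
    - {"aperture":0.085, "pos":[-0.4925, -0.3538, -0.025], "r":[0, 0, 0.4202]}
    - {"aperture":0.085, "pos":[-0.4925, -0.3538, -0.025], "r":[0, 0, 0.4202]}
  grip_n: 100

```text
clock: 0.72
position: [0.4136, 0.2979, 0.2443]
tool_rot: [3.142, -0.0, 1.775]
force: [0.5, 0.0, -0.3]
grip_width: 0.0849
finger_force: 0.0
```

>>> step_hand:
  segments:
    - {"aperture":0.085, "pos":[-0.2, -0.125, 0], "r":[0, 0, 0.1592]}
    - {"aperture":0.085, "pos":[-0.2, -0.125, 0], "r":[0, 0, 0.1592]}
    - {"aperture":0.085, "pos":[-0.2, -0.125, 0], "r":[0, 0, 0.1592]}

```text
clock: 1.1
position: [0.348, 0.1217, 0.2439]
tool_rot: [-3.141, 0.0, 1.276]
force: [1.5, -1.4, 1.0]
grip_width: 0.085
finger_force: 0.0
```

```bash
python3 -c "
from h import *
go([.442,-.311,.15],.164)"
```

```text
pos [0.348  0.1217 0.2439] rot [-3.141  0.     1.276] d [-0.3867  0.2157  0.0939] rv [-2.000e-04  3.000e-04  1.112e+00]
```

Converted, -0.387 m / 0.8 = -0.4838, 0.216 m / 0.8 = 0.27, 1.112 rad / 3.1416 = 0.354.

>>> step_hand:
  segments:
    - {"aperture":0.085, "pos":[-0.4838, 0.27, 0.1175], "r":[0, 0, 0.354]}
    - {"aperture":0.085, "pos":[-0.4838, 0.27, 0.1175], "r":[0, 0, 0.354]}
    - {"aperture":0.085, "pos":[-0.4838, 0.27, 0.1175], "r":[0, 0, 0.354]}
    - {"aperture":0.085, "pos":[-0.4838, 0.27, 0.1175], "r":[0, 0, 0.354]}
    - {"aperture":0.085, "pos":[-0.4838, 0.27, 0.1175], "r":[0, 0, 0.354]}

```text
clock: 1.72
position: [0.4158, -0.1767, 0.1789]
tool_rot: [3.141, -0.0, 0.338]
force: [1.7, 1.5, 1.1]
grip_width: 0.0852
finger_force: 0.0
```

```bash
python3 -c "
from h import *
go([.442,-.311,.15],.164)"
```

```text
pos [ 0.4158 -0.1767  0.1789] rot [ 3.141 -0.     0.338] d [-0.0199  0.1354  0.0289] rv [ 1.000e-04 -3.000e-04  1.743e-01]
```

Converted, 0.135 m / 0.8 = 0.1688, 0.029 m / 0.8 = 0.0363, 0.174 rad / 3.1416 = 0.0554.

>>> step_hand:
  segments:
    - {"aperture":0.085, "pos":[-0.025, 0.1688, 0.0363], "r":[0, 0, 0.0554]}
    - {"aperture":0.085, "pos":[-0.025, 0.1688, 0.0363], "r":[0, 0, 0.0554]}
    - {"aperture":0.085, "pos":[-0.025, 0.1688, 0.0363], "r":[0, 0, 0.0554]}
    - {"aperture":0.085, "pos":[-0.025, 0.1688, 0.0363], "r":[0, 0, 0.0554]}

```text
clock: 2.22
position: [0.4417, -0.3091, 0.1499]
tool_rot: [-3.141, 0.001, 0.168]
force: [-0.2, 0.2, 0.5]
grip_width: 0.0853
finger_force: 0.0
```

```bash
python3 - <<'E'
from h import *
go([.442,-.311,.008],.164)
c=imaging.calibration("wrist"); im=imaging.grab_frame("wrist"); cv2.imwrite("pics/w1.png",im)
for st,ce,p in blobs(im,(6,180,100),(18,255,255),100):
    print(st,*rect(ray("wrist",p,.03,c)))
E
```

```text
pos [ 0.4417 -0.3091  0.1499] rot [-3.141e+00  1.000e-03  1.680e-01] d [1.000e-04 2.000e-03 1.419e-01] rv [-0.0004  0.001   0.0044]
[ 247  148   23  149 2101] [ 405.1 -319.3] [136.8  18.4] 9.267457008361816 [[ 336. -321.]
 [ 339. -339.]
 [ 474. -317.]
 [ 471. -299.]]
```

View pics/w1.png

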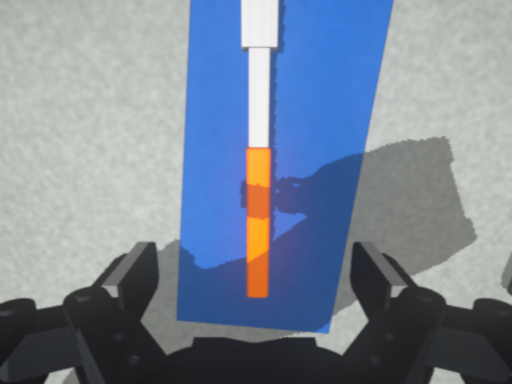

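The wrist view shows the grip at columns 247–270, rows 148–297, between the fingers. The bar origin comes out at about (0.443,-0.3125), so I descend and grip.

Converted, 0.1415 m / 0.8 = 0.1769, 0.003 m / 0.8 = 0.0038, 0.004 rad / 3.1416 = 0.0013.

>>> step_hand:
  segments:
    - {"aperture":0.06, "pos":[0.0013, 0.0038, 0.0625], "r":[0, 0, 0.0013]}
    - {"aperture":0.06, "pos":[0.0013, 0.0038, 0.125], "r":[0, 0, 0.0013]}
    - {"aperture":0.06, "pos":[0.0013, 0.0038, 0.1625], "r":[0, 0, 0.0013]}
    - {"aperture":0.06, "pos":[0.0013, 0.0038, 0.1769], "r":[0, 0, 0.0013]}
    - {"aperture":0.06, "pos":[0.0013, 0.0038, 0.1769], "r":[0, 0, 0.0013]}
  grip_n: 110

```text
clock: 2.9
position: [0.4441, -0.3108, 0.0093]
tool_rot: [-3.141, -0.0, 0.167]
force: [-0.2, -0.0, 0.8]
grip_width: 0.06
finger_force: 0.0
```

>>> step_hand:
  segments:
    - {"aperture":0.0}
    - {"aperture":0.0}
    - {"aperture":0.0}
    - {"aperture":0.0}
    - {"aperture":0.0}
  grip_n: 110

```text
clock: 3.52
position: [0.4444, -0.3116, 0.0101]
tool_rot: [3.141, -0.002, 0.166]
force: [-2.0, 3.7, 19.5]
grip_width: 0.0178
finger_force: 108.6
```

>>> step_hand:
  segments:
    - {"aperture":0.0}
    - {"aperture":0.0}
    - {"aperture":0.0, "pos":[0, 0, -0.0125]}
    - {"aperture":0.0, "pos":[0, 0, -0.0375]}
    - {"aperture":0.0, "pos":[0, 0, -0.0625]}
  grip_n: 110

```text
clock: 4.15
position: [0.4436, -0.3114, 0.0598]
tool_rot: [-3.141, 0.0, 0.166]
force: [-0.0, -0.2, -3.8]
grip_width: 0.0177
finger_force: 108.1
```

Converted, -0.075 m / 0.8 = -0.0938, -0.06 m / 0.8 = -0.075.

>>> step_hand:
  segments:
    - {"aperture":0.0, "pos":[0, 0, -0.075]}
    - {"aperture":0.0, "pos":[0, 0, -0.0938]}
  grip_n: 110

```text
clock: 4.4
position: [0.4445, -0.3122, 0.137]
tool_rot: [3.139, -0.003, 0.165]
force: [0.6, 0.5, -5.1]
grip_width: 0.0178
finger_force: 109.0
```

```bash
python3 -c "
from h import *
go([.4757,.1075,.14],-.4676)"
```

```text
pos [ 0.4445 -0.3122  0.137 ] rot [ 3.139e+00 -3.000e-03  1.650e-01] d [ 0.0999 -0.4088 -0.0036] rv [ 0.0012 -0.0037  0.633 ]
```

Converted, -0.409 m / 0.8 = -0.5113, 0.1 m / 0.8 = 0.125, 0.633 rad / 3.1416 = 0.2015.

>>> step_hand:
  segments:
    - {"aperture":0.0, "pos":[0.125, -0.5113, -0.0038], "r":[0, 0, 0.2015]}
    - {"aperture":0.0, "pos":[0.125, -0.5113, -0.0038], "r":[0, 0, 0.2015]}
    - {"aperture":0.0, "pos":[0.125, -0.5113, -0.0038], "r":[0, 0, 0.2015]}
    - {"aperture":0.0, "pos":[0.125, -0.5113, -0.0038], "r":[0, 0, 0.2015]}
    - {"aperture":0.0, "pos":[0.125, -0.5113, -0.0038], "r":[0, 0, 0.2015]}
  grip_n: 110

```text
clock: 5.03
position: [0.4661, -0.0052, 0.1358]
tool_rot: [3.141, 0.0, -0.469]
force: [0.9, 0.6, -4.5]
grip_width: 0.0172
finger_force: 108.9
```

```bash
python3 -c "
from h import *
go([.4757,.1075,.14],-.4676)"
```

```text
pos [ 0.4661 -0.0052  0.1358] rot [ 3.141  0.    -0.469] d [-0.0423 -0.1049 -0.0043] rv [ 0.0004  0.0003 -0.001 ]
```

Converted, -0.105 m / 0.8 = -0.1313, -0.042 m / 0.8 = -0.0525.

>>> step_hand:
  segments:
    - {"aperture":0.0, "pos":[-0.0525, -0.1313, -0.0038]}
    - {"aperture":0.0, "pos":[-0.0525, -0.1313, -0.0038]}
    - {"aperture":0.0, "pos":[-0.0525, -0.1313, -0.0038]}
    - {"aperture":0.0, "pos":[-0.0525, -0.1313, -0.0038]}
  grip_n: 110

```text
clock: 5.52
position: [0.4759, 0.105, 0.1388]
tool_rot: [3.141, 0.0, -0.467]
force: [-0.1, -0.5, -4.2]
grip_width: 0.0178
finger_force: 109.1
```

```bash
python3 - <<'E'
from h import *
go([.4757,.1075,.14],-.4676)
a=imaging.grab_frame("wrist");b=imaging.grab_frame("top");cv2.imwrite("pics/b2.png",b)
c=imaging.grab_frame("side");cv2.imwrite("pics/a2.png",a);cv2.imwrite("pics/c2.png",c)
v=np.hstack([cv2.resize(b[80:260,180:330],(400,480),interpolation=cv2.INTER_CUBIC),cv2.resize(c[110:260,200:325],(400,480),interpolation=cv2.INTER_CUBIC)]);cv2.imwrite("pics/v2.png",v)
E
```

```text
pos [0.4759 0.105  0.1388] rot [ 3.141  0.    -0.467] d [-0.0013 -0.0022 -0.0012] rv [0.0007 0.0003 0.0006]
```

View pics/a2.png

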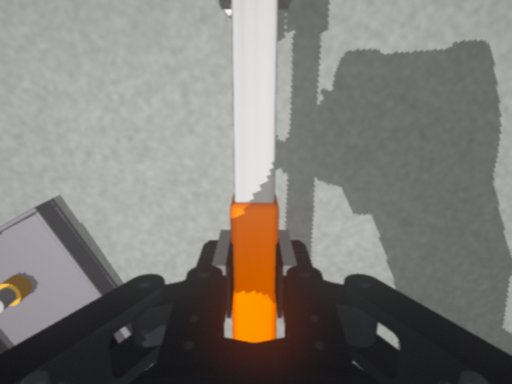

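View pics/v2.png

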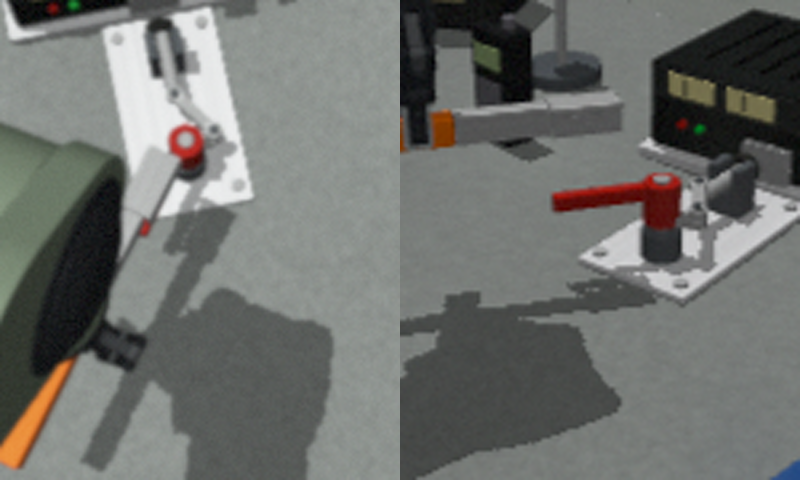

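The wrist and side views show the bar level in the grip. In the top crop its socket end lies around (143..180, 146..157), beside the hub at (185,140). I'll check these numerically.

```bash
python3 - <<'E'
from h import *
print("hub side",ray("side",[281.3,165.6],.078),"hub top",ray("top",[180+185*.375,80+140*.375],.078))
print("socket end corners",ray("top",[[180+143*.375,80+146*.375],[180+180*.375,80+157*.375]],.158))
b=cv2.imread("pics/b2.png");h=cv2.cvtColor(b,cv2.COLOR_BGR2HSV)
s=readout.observe();yaw=s["tool_rot"][2];u=np.array([np.cos(yaw),np.sin(yaw)])
z=s["position"][2]-.004+.024; print("top z",z,"expected socket end",s["position"][:2]+.159*u)
m=cv2.inRange(h,(0,0,105),(180,60,175)); 
g=b[125:175,215:260]; print(cv2.cvtColor(g,cv2.COLOR_BGR2GRAY)[::4,::3])
E
```

```text
hub side [[0.65628486 0.02345937 0.078     ]] hub top [[0.65372765 0.01736165 0.078     ]]
socket end corners [[0.62148433 0.04837149 0.158     ]
 [0.61181849 0.0192961  0.158     ]]
top z 0.15901737744474692 expected socket end [0.618039   0.03231213]
[[146 144 146 157 233 231 235 232 234 235 234 224 169 169 191]
 [146 138 145 148 229 233 234 235 233 231 106 126 114 108 179]
 [139 144 144 145 214 234 233 231 231 206  92 177 164  83 107]
 [ 89  86 105 131 179 235 224 185 187 189 109  85  81  52 126]
 [105  90  60  57 145 234 191 186 187 184 174  61  34  43 108]
 [ 93  53  45  54 115 199 185 186 182 183  96  55  51  48 141]
 [ 55  32  20  30 124 185 188 185 185 137 218 228 177 156 191]
 [ 28  17  21  19 164 185 187 188 174 148 236 228 154 165 227]
 [ 22  27  21  29 167 187 185 184 106 231 236 159 150 183 144]
 [ 29  19  25  44 181 188 140 129 151 149 137  92  87  95  94]
 [ 26  26  22  34 184 171  83  98 142 143 109  88 104  94  89]
 [ 20  24  24  34 183  94 132 139 143 131  91  94  88  89  87]
 [ 22  15  18  67 123 133 145 146 143 100  92  93  84  88  91]]
```

Converted, 0.052 m / 0.8 = 0.065, 0.04 m / 0.8 = 0.05.

>>> step_hand:
  segments:
    - {"aperture":0.0, "pos":[-0.0013, -0.0031, 0.025]}
    - {"aperture":0.0, "pos":[-0.0013, -0.0031, 0.05]}
    - {"aperture":0.0, "pos":[-0.0013, -0.0031, 0.065]}
    - {"aperture":0.0, "pos":[-0.0013, -0.0031, 0.065]}
  grip_n: 110

```text
clock: 6.18
position: [0.4763, 0.1072, 0.0867]
tool_rot: [3.141, 0.001, -0.469]
force: [0.1, 0.2, -3.3]
grip_width: 0.0177
finger_force: 109.0
```

>>> step_hand:
  segments:
    - {"aperture":0.0, "pos":[0, 0, 0.0075]}
    - {"aperture":0.0, "pos":[0, 0, 0.015]}
    - {"aperture":0.0, "pos":[0, 0, 0.015]}
  grip_n: 110

```text
clock: 6.55
position: [0.4764, 0.1079, 0.0747]
tool_rot: [3.141, 0.0, -0.467]
force: [-0.4, 0.4, -4.1]
grip_width: 0.0177
finger_force: 109.0
```

```bash
python3 -c "
from h import *
go([.4757,.1073,.065],-.4676);print(readout.observe()['moment'].round(2))"
```

```text
pos [0.4764 0.1079 0.0747] rot [ 3.141  0.    -0.467] d [-0.0003  0.0009  0.0097] rv [0.0003 0.0003 0.0003]
[-0.04  0.04 -0.03]
```

Converted, 0.008 m / 0.8 = 0.01, 0.004 m / 0.8 = 0.005.

>>> step_hand:
  segments:
    - {"aperture":0.0, "pos":[0, 0, 0.005]}
    - {"aperture":0.0, "pos":[0, 0, 0.01]}
    - {"aperture":0.0, "pos":[0, 0, 0.01]}
  grip_n: 110

```text
clock: 6.92
position: [0.4764, 0.1079, 0.0667]
tool_rot: [3.141, 0.0, -0.467]
force: [0.1, 0.5, -4.6]
grip_width: 0.0177
finger_force: 109.0
```

```bash
python3 - <<'E'
from h import *
go([.4757,.1073,.065],-.4676);print(readout.observe()['moment'].round(2))
b=imaging.grab_frame("top")
c=imaging.grab_frame("side")
v=np.hstack([cv2.resize(b[80:260,180:330],(400,480),interpolation=cv2.INTER_CUBIC),cv2.resize(c[110:260,200:325],(400,480),interpolation=cv2.INTER_CUBIC)]);cv2.imwrite("pics/v3.png",v)
E
```

```text
pos [0.4764 0.1079 0.0667] rot [ 3.141  0.    -0.467] d [-0.0003  0.0009  0.0017] rv [0.0003 0.0003 0.0003]
[-0.01  0.06  0.02]
```

View pics/v3.png

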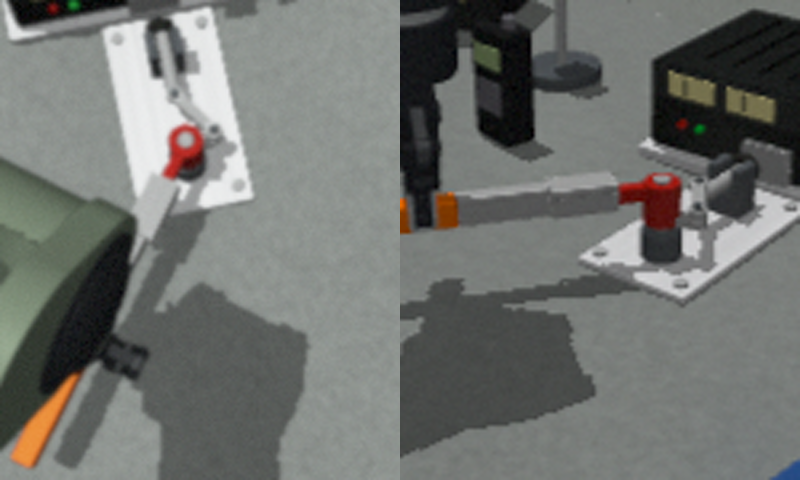

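The socket sits over the stub: in the side crop the stub enters the socket at about (620,192). Now the swing.

Converted, 0.0964 m / 0.8 = 0.1205, 0.0783 m / 0.8 = 0.0979, -0.5 rad / 3.1416 = -0.1592.

>>> step_hand:
  segments:
    - {"aperture":0.0, "pos":[0.0013, 0.0251, 0.0013], "r":[0, 0, -0.0318]}
    - {"aperture":0.0, "pos":[0.005, 0.0499, 0.0013], "r":[0, 0, -0.0637]}
    - {"aperture":0.0, "pos":[0.0113, 0.0743, 0.0013], "r":[0, 0, -0.0955]}
    - {"aperture":0.0, "pos":[0.0199, 0.0979, 0.0013], "r":[0, 0, -0.1273]}
    - {"aperture":0.0, "pos":[0.0308, 0.1205, 0.0013], "r":[0, 0, -0.1592]}
  grip_n: 120

```text
clock: 7.65
position: [0.4564, 0.0134, 0.0663]
tool_rot: [-3.138, -0.002, 0.042]
force: [9.4, 21.6, -5.6]
grip_width: 0.0173
finger_force: 121.5
```

```bash
python3 -c "
from h import *
s=readout.observe();print(s['moment'].round(2),s['position'],s['tool_rot']);p=s['position'][:2]-[.6555,.018];print(np.hypot(*p),np.arctan2(p[1],p[0])%6.283-2.674)"
```

```text
[ 4.77 -1.89  2.02] [0.45635297 0.01344327 0.06634378] [-3.13821562e+00 -1.56597677e-03  4.18551533e-02]
0.19919915688014028 0.4902845976754313
```

Converted, 0.0964 m / 0.8 = 0.1205, 0.0783 m / 0.8 = 0.0979, -0.5 rad / 3.1416 = -0.1592.

>>> step_hand:
  segments:
    - {"aperture":0.0, "pos":[0.0013, 0.0251, 0], "r":[0, 0, -0.0318]}
    - {"aperture":0.0, "pos":[0.005, 0.0499, 0], "r":[0, 0, -0.0637]}
    - {"aperture":0.0, "pos":[0.0113, 0.0743, 0], "r":[0, 0, -0.0955]}
    - {"aperture":0.0, "pos":[0.0199, 0.0979, 0], "r":[0, 0, -0.1273]}
    - {"aperture":0.0, "pos":[0.0308, 0.1205, 0], "r":[0, 0, -0.1592]}
  grip_n: 120

```text
clock: 8.28
position: [0.4825, -0.0819, 0.0658]
tool_rot: [-3.137, 0.0, 0.542]
force: [0.0, 18.5, -3.7]
grip_width: 0.0172
finger_force: 120.7
```

```bash
python3 -c "
from h import *
s=readout.observe();print(s['moment'].round(2),s['position'],s['tool_rot']);p=s['position'][:2]-[.6555,.018];print(np.hypot(*p),np.arctan2(p[1],p[0])%6.283-2.674)"
```

```text
[4.06 0.02 1.6 ] [ 0.48251518 -0.08189826  0.06577407] [-3.13699016e+00  1.02788201e-04  5.41552656e-01]
0.19975837937202084 0.9911163603541353
```

Converted, 0.069 m / 0.8 = 0.0863, 0.0594 m / 0.8 = 0.0743, -0.35 rad / 3.1416 = -0.1114.

>>> step_hand:
  segments:
    - {"aperture":0.0, "pos":[0.0013, 0.0251, 0], "r":[0, 0, -0.0318]}
    - {"aperture":0.0, "pos":[0.005, 0.0499, 0], "r":[0, 0, -0.0637]}
    - {"aperture":0.0, "pos":[0.0113, 0.0743, 0], "r":[0, 0, -0.0955]}
    - {"aperture":0.0, "pos":[0.0153, 0.0863, 0], "r":[0, 0, -0.1114]}
    - {"aperture":0.0, "pos":[0.0153, 0.0863, 0], "r":[0, 0, -0.1114]}
  grip_n: 120

```text
clock: 8.9
position: [0.5284, -0.1385, 0.066]
tool_rot: [3.141, 0.0, 0.882]
force: [-0.7, 0.0, -4.6]
grip_width: 0.0173
finger_force: 119.6
```

```bash
python3 - <<'E'
from h import *
s=readout.observe();print(s['moment'].round(2),s['position'],s['tool_rot']);p=s['position'][:2]-[.6555,.018];print(np.hypot(*p),np.arctan2(p[1],p[0])%6.283-2.674)
b=imaging.grab_frame("top")
c=imaging.grab_frame("side")
v=np.hstack([cv2.resize(b[80:260,180:330],(400,480),interpolation=cv2.INTER_CUBIC),cv2.resize(c[110:260,200:325],(400,480),interpolation=cv2.INTER_CUBIC)]);cv2.imwrite("pics/v4.png",v)
E
```

```text
[-0.02  0.06  0.04] [ 0.528377   -0.1385414   0.06597092] [3.14141877e+00 2.38716235e-04 8.81672486e-01]
0.201656808083671 1.3561445428089525
```

View pics/v4.png

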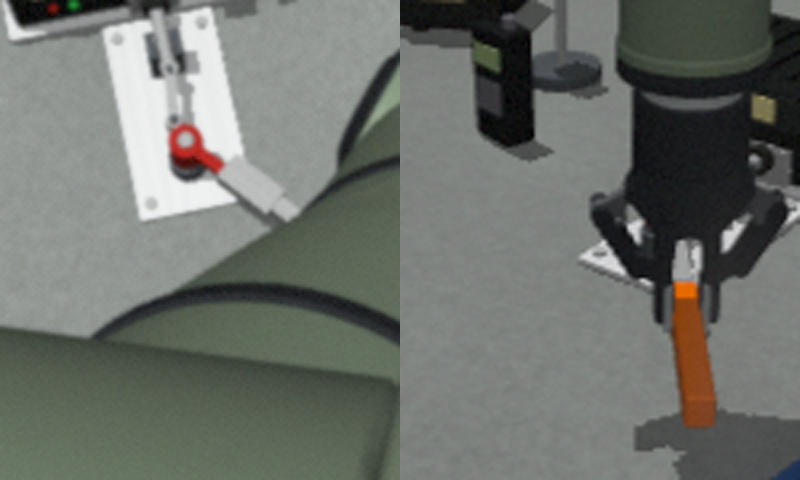

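The lever has swung across the dead point: the link is in line, the stub runs from (185,140) to lower right, and there is no residual force. Lift straight off.

Converted, -0.08 m / 0.8 = -0.1, -0.05 m / 0.8 = -0.0625.

>>> step_hand:
  segments:
    - {"aperture":0.0, "pos":[0, 0, -0.0125]}
    - {"aperture":0.0, "pos":[0, 0, -0.0313]}
    - {"aperture":0.0, "pos":[0, 0, -0.0625]}
    - {"aperture":0.0, "pos":[0, 0, -0.1]}
    - {"aperture":0.0, "pos":[0, 0, -0.1]}
  grip_n: 120

```text
clock: 9.62
position: [0.5295, -0.138, 0.1486]
tool_rot: [3.138, -0.002, 0.883]
force: [-0.0, -0.3, -4.3]
grip_width: 0.0174
finger_force: 119.9
```

```bash
python3 -c "
from h import *
go([.443,-.318,.1],.1)"
```

```text
pos [ 0.5295 -0.138   0.1486] rot [ 3.138e+00 -2.000e-03  8.830e-01] d [-0.1941  0.0473  0.0483] rv [ 0.0023 -0.0036  0.7827]
```

Converted, -0.194 m / 0.8 = -0.2425, 0.048 m / 0.8 = 0.06, 0.783 rad / 3.1416 = 0.2492.

>>> step_hand:
  segments:
    - {"aperture":0.0, "pos":[-0.2425, 0.0588, 0.06], "r":[0, 0, 0.2492]}
    - {"aperture":0.0, "pos":[-0.2425, 0.0588, 0.06], "r":[0, 0, 0.2492]}
    - {"aperture":0.0, "pos":[-0.2425, 0.0588, 0.06], "r":[0, 0, 0.2492]}
    - {"aperture":0.0, "pos":[-0.2425, 0.0588, 0.06], "r":[0, 0, 0.2492]}
    - {"aperture":0.0, "pos":[-0.2425, 0.0588, 0.06], "r":[0, 0, 0.2492]}
  grip_n: 120

```text
clock: 10.25
position: [0.4402, -0.3186, 0.0973]
tool_rot: [3.142, 0.002, 0.095]
force: [0.4, 0.7, -2.8]
grip_width: 0.0173
finger_force: 119.8
```

>>> step_hand:
  segments:
    - {"aperture":0.0}
    - {"aperture":0.0}
  grip_n: 110

```text
clock: 10.5
position: [0.4422, -0.3166, 0.0981]
tool_rot: [-3.141, -0.0, 0.104]
force: [-0.6, 0.5, -2.9]
grip_width: 0.0175
finger_force: 119.8
```

```bash
python3 -c "
from h import *
go([.443,-.318,.0105],.1)"
```

```text
pos [ 0.4422 -0.3166  0.0981] rot [-3.141 -0.     0.104] d [0.0007 0.0015 0.0876] rv [-0.0004 -0.0004  0.0036]
```

Next: lower onto the mat, open gently and retreat upwards.

Converted, 0.087 m / 0.8 = 0.1088, 0.082 m / 0.8 = 0.1025.

>>> step_hand:
  segments:
    - {"aperture":0.0, "pos":[0, 0.0013, 0.05]}
    - {"aperture":0.0, "pos":[0, 0.0013, 0.0875]}
    - {"aperture":0.0, "pos":[0, 0.0013, 0.1025]}
    - {"aperture":0.0, "pos":[0, 0.0013, 0.1088]}
    - {"aperture":0.0, "pos":[0, 0.0013, 0.1088]}
  grip_n: 110

```text
clock: 11.12
position: [0.442, -0.3188, 0.0116]
tool_rot: [3.141, -0.001, 0.1]
force: [-0.1, -0.2, -4.2]
grip_width: 0.0171
finger_force: 119.7
```

>>> step_hand:
  segments:
    - {"aperture":0.03}
    - {"aperture":0.05}
    - {"aperture":0.05}
    - {"aperture":0.05}
    - {"aperture":0.05}
  grip_n: 20

```text
clock: 11.75
position: [0.4416, -0.3187, 0.011]
tool_rot: [3.142, -0.0, 0.1]
force: [0.0, -0.8, 0.5]
grip_width: 0.05
finger_force: 0.0
```

Converted, -0.2 m / 0.8 = -0.25, -0.15 m / 0.8 = -0.1875.

>>> step_hand:
  segments:
    - {"aperture":0.05, "pos":[0, 0, -0.0375]}
    - {"aperture":0.05, "pos":[0, 0, -0.1125]}
    - {"aperture":0.05, "pos":[0, 0, -0.1875]}
    - {"aperture":0.05, "pos":[-0.075, 0, -0.25]}
    - {"aperture":0.05, "pos":[-0.075, -0.075, -0.25]}
  grip_n: 20

```text
clock: 12.38
position: [0.3738, -0.2682, 0.213]
tool_rot: [3.139, -0.003, 0.092]
force: [1.6, 1.4, 0.3]
grip_width: 0.0501
finger_force: 0.0
```

>>> step_hand:
  segments:
    - {"aperture":0.05, "pos":[0, -0.075, -0.025]}
    - {"aperture":0.05, "pos":[0, -0.15, -0.025]}
    - {"aperture":0.05, "pos":[0, -0.225, -0.025]}
    - {"aperture":0.05, "pos":[0, -0.3, -0.025]}
    - {"aperture":0.05, "pos":[0, -0.3, -0.025]}

```text
clock: 13.0
position: [0.3516, -0.0241, 0.2311]
tool_rot: [-3.141, -0.0, 0.101]
force: [1.3, -0.5, -0.1]
grip_width: 0.05
finger_force: 0.0
```

```bash
python3 - <<'E'
from h import *
b=imaging.grab_frame("top");c=imaging.grab_frame("side")
for nm,lo,hi,z in(("mat",(100,150,60),(125,255,255),.006),("orange",(6,180,120),(18,255,255),.03)):
    for st,ce,p in blobs(b,lo,hi): print(nm,*rect(ray("top",p,z))[:3])
cv2.imwrite("pics/v5.png",np.hstack([cv2.resize(b,(400,300)),cv2.resize(c,(400,300))]))
E
```

```text
mat [ 443.8 -324.2] [315.1 155.2] 3.868739604949951
orange [ 401.8 -321. ] [134.7  19.5] 5.4484453201293945
```

View pics/v5.png

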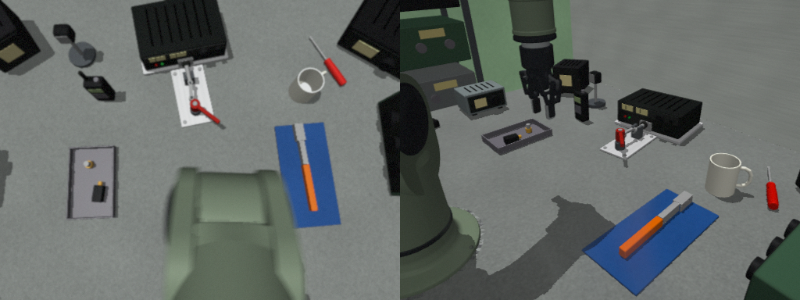

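The bar lies flat on the mat, with its origin within a few millimetres of the middle. The lever is locked, its stub pointing to lower right in the top view, the other things haven't moved, and the robot is clear.

```bash
python3 -c "
from workcell import bot, imaging, readout
print(bot.job_done())"
```

```text
the job is handed in; nothing more can be done
None
```

The job is handed in: the final pictures show the clamp lever locked, the bar flat on the blue mat and the other things where they were; the hand-in printed no verdict.

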